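# Tip a power supply onto the service board, fan up

## Robot

A 6-joint arm with a two-finger parallel gripper is mounted at the origin on the work surface. World frame = base frame: x ahead of the robot, y to its left, z up, the work surface at z = 0. Lengths are in mm, angles in rad, forces in N, time in s.
With the tool pointing down it reaches from about 275 to 825 mm from the base axis. Payload 5.2 kg.
Tool frame: the origin (TCP) lies at the very end of the fingers, on their centre line; the grasp point (between the pads) lies 19 mm behind it; z points along the fingers, y is the line along which they close (so a half turn about z gives the same grasp; the last joint's range is limited). The gripper opens to 93 mm and grips with 3 to 60 N. Pads are 15 mm wide; open, the fingers measure 128 mm over their backs; the gripper's body (75 mm by 188 mm) begins 65 mm behind the grasp point.
Start: joints at [-1.522, 0.259, 1.535, -0, 1.348, -0.203], TCP at [137.052, -532.655, 218.653] pointing down, gripper open.
Joint ranges: [-3.14, 3.14], [-0.91, 2.08], [0.19, 2.58], [-1.22, 4.36], [0.22, 2.71], [-3.12, 3.12]. Speed limits (rad/s): [2.57, 2.57, 3.14, 3.14, 3.14, 3.14].

## Interface

Orientations are given as [roll, pitch, yaw] about the fixed x, y, z axes, in that order (R = Rz(yaw) Ry(pitch) Rx(roll)).
In Python, from bench import robot gives the robot as it stands. The module is installed in compiled form; this text tells all that it offers. Calls block until the motion is done:
- robot.move_ptp(position, orientation): joint-space move of the TCP to a pose.
- robot.move_linear(position, ori=None, speed=150, f_stop=None): straight line of the TCP; ori=None keeps the orientation; speed is the mean speed in mm/s. With f_stop (N) it stops when the force on the tool has changed by that much, and returns True; else False.
- robot.move_j(angles): joint-space move.
- robot.move_gripper(opening): opening from 0.0 (shut) to 1.0 (fully open); the grip force is fixed at half the most; returns when the fingers have stopped.
- robot.sleep(seconds).
- robot.inverse_kinematics(position, orientation): joint angles nearest the present ones, or None.
- robot.get_image(name): name is "scene" or "top" or "wrist"; returns a dict with "img" (420x560x3 uint8, blue, green, red), "fovy" (degrees; the focal length in pixels is half the picture's height over the tangent of half this angle, whatever the lens; pixels are square), "cx", "cy" (the principal point, pixels), "eye" and "orientation" of the camera in the world. Camera axes: x right, y down, z forward; pixel columns grow to the right and rows downward; lengths in mm; the calibration is good to about 2 mm. The wrist camera is an equidistant fisheye: a pixel r from the principal point sees the ray r / f radians off the axis. A picture is of the moment at which its call begins. There is no depth.
A pose or a line that the arm cannot do raises robot.MotionError and nothing moves.
- robot.hand_in(): hands the job in; it is judged then, once.
Readings, each from a call of its own:
- robot.current_t(): time.
- robot.current_qpos(): joint angles.
- robot.current_joint_vel(): joint speeds.
- robot.current_joint_efforts(): joint torques, N m.
- robot.current_tcp_pos(): TCP position.
- robot.current_eef_rot(): TCP orientation.
- robot.current_contact_force(): force on the tool from outside, world axes, zero at the start.
- robot.current_ft_torque(): the same for the moment, N m.
- robot.current_gripper_width(): opening from 0.0 (shut) to 1.0 (fully open).
- robot.current_finger_force(): force on a finger pad.
Only numpy, scipy, OpenCV 4.12 (cv2) and the standard library are available. Lean on these libraries where they do the work, as an engineer would, in place of code of your own. Each camera call takes 0.05 s, during which the arm holds its last target. There are 200 camera calls.

## Task

Lay the PC power supply down for opening: slide it along the table until its foot is square up against the near edge of the service board, stop there, and then tip it over that edge so that it comes to lie flat and square on the board with its fan grille facing up; it may overhang the edge a little. Leave the aluminium case and the loudspeaker standing undisturbed where they are.

Things in the scene. Friction and masses are not known exactly. Their poses are not given: they have to be found in the camera images.
- psu_center (a point): Centre of the PC power supply: a loose steel box, 63.5 mm along x, 125 along y, 100 along z, 0.6-0.85 kg. It starts upright on the table (height 0), this point 50 mm up, +x face 25-60 mm short of the board's near edge and within 8 degrees of square to it. Top: mains socket, switch, slots. Round flat fan grille in its -x face (robot side). Pushed below 40 mm height it slides; near its top, it tips.
- board_edge (a point): Middle of the top of the near edge of the fixed service board (teal mat, steel edge; 12 mm thick, 540 along y, half either side, 260 along x). x: level across the board, away from the robot; y: along the edge. The edge's upright face is x = 0. Pushed near its top with its foot at the edge, the power supply pivots on the edge, passes balance at about 40 degrees and falls, ending 10-40 mm over it.
- case_center (a point): Centre of the aluminium instrument case, to be left alone: a loose box with a screwed lid, squarer and taller than the power supply, 84 mm along x, 94 mm along y, 124 mm high, upright on the table in front of the board. It, the speaker and the power supply stand in a row along the edge in any order, about 180 mm apart. A tape roll, screwdriver and mouse shell lie on the board beyond x = 140 mm.
- speaker_center (a point): Centre of the small loudspeaker, to be left alone: a loose dark wooden box, 90 mm along x, 85 mm along y, 130 mm high, with two round black cones in its +x face (towards the board), upright on the table in the same row.
Mind the look-alikes: they are no part of the job. What is shaped like the part that bears psu_center but red is not meant.

How it is judged (in metres and radians):
On the way, in this order (a step that is already met when the one before it is completed fails the run):
1. the power supply, still upright on the table, stands square against the board's near edge (x of psu_center in the frame of board_edge between -0.04 and -0.025 m and angle between psu_center's own z axis and vertical below 0.15 rad and height (world z) of psu_center below 0.058 m and angle between the y axis of psu_center and the y axis of board_edge, either way round below 0.17 rad), for 0.3 s.
2. it is tipped more than half over the edge, without leaving it (angle between psu_center's own x axis and vertical above 2.36 rad and z of psu_center in the frame of board_edge below 0.075 m and x of psu_center in the frame of board_edge between -0.02 and 0.08 m).
At the end, for the whole second after the job is handed in: The power supply lies flat on the board (within 10 degrees), fan grille up, its long side along the board's edge within 10 degrees, its centre 5 to 80 mm beyond the near edge and within 250 mm of the edge's middle sideways (angle between psu_center's own x axis and vertical above 2.97 rad and z of psu_center in the frame of board_edge between 0.026 and 0.038 m and x of psu_center in the frame of board_edge between 0.005 and 0.08 m and y of psu_center in the frame of board_edge between -0.25 and 0.25 m and angle between the y axis of psu_center and the y axis of board_edge, either way round below 0.18 rad); the robot touches nothing.
It fails at once if the aluminium case is shifted by more than 20 mm or tipped (distance of case_center from where it was at the start of the episode above 0.02 m or angle between case_center's own z axis and vertical above 0.2 rad).
It fails at once if the loudspeaker is shifted by more than 20 mm or tipped (distance of speaker_center from where it was at the start of the episode above 0.02 m or angle between speaker_center's own z axis and vertical above 0.2 rad).
It also fails if it takes over 38 s, if anything falls off the work surface, if the arm or the gripper's body presses on something with over 40 N, if the wrist force passes 120 N, or if a joint passes its speed limit or range.

## Working session

There is one attempt and no reset: what is moved stays moved. The work goes in short steps, each a Python script; the robot and the scene stay as the last script left them, time stands still between calls to the robot, and variables do not carry over. Pictures are saved under pics/ and viewed, at most 10 in all, crops included, and the job is handed in when it is done.

```bash
mkdir -p pics
python3 - <<'E'
from bench import robot
import cv2
for n in("scene","top"):
    d=robot.get_image(n); cv2.imwrite(f"pics/{n}0.png",d["img"])
    print(n,d["fovy"],d["cx"],d["cy"],d["eye"],d["orientation"])
print(robot.current_t())
E
```

```text
scene 57.271944756506024 282.85884147344257 210.44135956339954 [878.28936376 -47.09591469 686.46579421] [-2.56661828 -0.01536041  1.49016217]
top 46.813719426472936 279.3667414643764 207.54103612817877 [315.23622242  -6.61311527 894.40591904] [-2.90696914 -0.00329316 -1.50430586]
0.1
```

View pics/scene0.png

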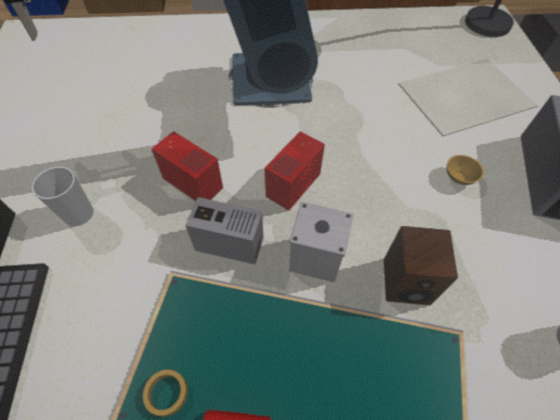

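View pics/top0.png

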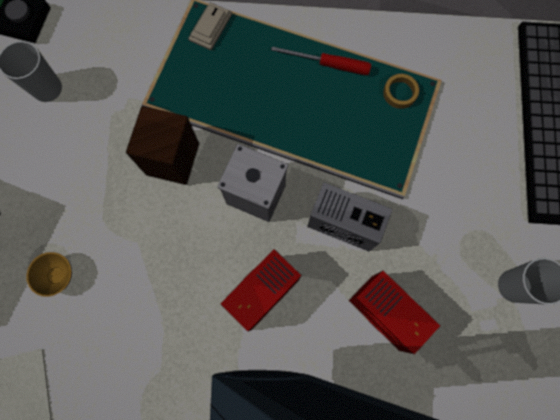

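The top view shows four candidates for the PSU:
- grey box with socket and slots (350,215)
- red box (261,290)
- red box (395,312)
- aluminium case with screwed lid (253,180)

I choose the grey one at (350,215), and the dark speaker is at (165,145). Next I check that choice in a close crop and compute the geometry.

```bash
cat > h.py <<'E'
import numpy as np, cv2
from scipy.spatial.transform import Rotation as R
def ray(d,u,v):
    f=d["img"].shape[0]/2/np.tan(np.radians(d["fovy"]/2))
    r=R.from_euler("xyz",d["orientation"]).apply([(u-d["cx"])/f,(v-d["cy"])/f,1.])
    return np.array(d["eye"]),r
def plane(d,u,v,z):
    e,r=ray(d,u,v); return e+r*(z-e[2])/r[2]
def proj(d,p):
    f=d["img"].shape[0]/2/np.tan(np.radians(d["fovy"]/2))
    q=R.from_euler("xyz",d["orientation"]).inv().apply(np.array(p,float)-d["eye"])
    return q[...,:2]/q[...,2:]*f+[d["cx"],d["cy"]]
E
python3 - <<'E'
from bench import robot
from h import *
d=robot.get_image("top"); s=robot.get_image("scene")
im=d["img"]; hsv=cv2.cvtColor(im,cv2.COLOR_BGR2HSV)
g=cv2.inRange(hsv,(75,100,40),(100,255,255))
c=max(cv2.findContours(g,0,2)[0],key=cv2.contourArea)
q=cv2.approxPolyDP(c,8,True)[:,0]
for p in q: print("mat",p,plane(d,*p,12).round(1))
m=cv2.inRange(hsv,(0,150,70),(8,255,255))|cv2.inRange(hsv,(172,150,70),(180,255,255))
for c in cv2.findContours(m,0,2)[0]:
    if cv2.contourArea(c)>1500:
        print("red",[ (tuple(p),plane(d,*p,100).round(0)[:2].tolist()) for p in cv2.approxPolyDP(c,5,True)[:,0].tolist()])
a=cv2.resize(im[165:275,290:410],None,fx=4,fy=4,interpolation=2)
hs=s["img"][190:270,180:270]
b=cv2.resize(hs,None,fx=4,fy=4,interpolation=2)
o=np.zeros((440,800,3),np.uint8);o[:,:480]=a;o[:320,480:]=b[:, :320];cv2.imwrite("pics/crop1.png",o)
E
```

```text
mat [194   3] [950.1 210.6  12. ]
mat [148 102] [721.9 277.   12. ]
mat [401 189] [ 577.3 -222.4   12. ]
mat [435  81] [ 806.  -288.3   12. ]
mat [238  16] [925.8 116.7  12. ]
mat [208  50] [843.7 170.6  12. ]
mat [187  39] [865.6 215.8  12. ]
mat [205   7] [942.2 186.8  12. ]
red [((382, 271), [410.0, -171.0]), ((357, 298), [364.0, -131.0]), ((381, 332), [313.0, -171.0]), ((415, 352), [286.0, -225.0]), ((439, 325), [330.0, -263.0])]
red [((274, 250), [432.0, 7.0]), ((221, 303), [341.0, 87.0]), ((247, 329), [304.0, 42.0]), ((300, 275), [394.0, -38.0])]
```

View pics/crop1.png

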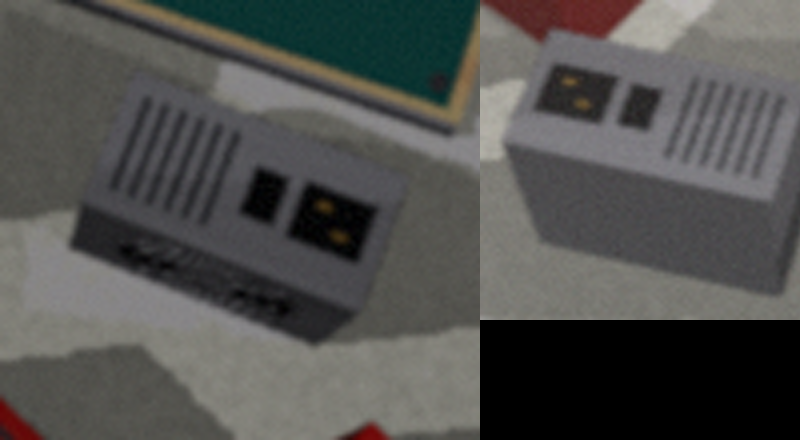

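The crop shows a grey box with a brass-pinned socket and slots on top, and a dark round grille on the robot-side face, so it is the PSU. Its top corners in the top image are about (324.5,182.5), (392,210.5), (379.5,242.5) and (311.3,216.3). The board has a tan rim with the edge's upright face showing as a dark band below it.

```bash
cat >> h.py <<'E'
a=np.array([721.9,277.]);b=np.array([577.3,-222.4])
ey=(a-b)/np.linalg.norm(a-b); ex=np.array([ey[1],-ey[0]]); mid=(a+b)/2-10*ex; yaw=np.arctan2(ex[1],ex[0])
def toE(p): v=np.array(p)[...,:2]-mid; return np.stack([v@ex,v@ey],-1)
def toW(x,y,z): return [*(mid+x*ex+y*ey),z]
E
python3 - <<'E'
from bench import robot
from h import *
d=robot.get_image("top"); s=robot.get_image("scene")
print("edge",mid,np.degrees(yaw))
print("mid line check E (top)",[toE(plane(d,290-.4+u/4,165-.4+v/4,12)).round(1) for u,v in((95,0),(448,122))])
P=np.array([toE(plane(d,290-.4+u/4,165-.4+v/4,100)) for u,v in((138,70),(408,182),(358,310),(85,205))])
S=np.array([toE(plane(s,180-.4+(u-480)/4,190-.4+v/4,100)) for u,v in((550,28),(775,200),(508,143))])
c=P.mean(0); print("psu top E",P.round(1).tolist(),"c",c,"sides",[np.linalg.norm(P[i]-P[i-1]).round(1) for i in range(4)])
e=P[0]-P[1]+P[3]-P[2];print("yaw rel edge deg",np.degrees(np.arctan2(-e[0],e[1])))
print("scene corners E",S.round(1).tolist())
print("red E",toE([[410,-171],[364,-131],[286,-225],[330,-263]]).round(0).tolist(),toE([[432,7],[341,87],[304,42],[394,-38]]).round(0).tolist())
print("case top E",[toE(plane(d,u,v,124)).round(0).tolist() for u,v in((237,146),(288,163),(270,208),(219,187))])
from scipy.spatial.transform import Rotation as R
y0=c[1]
for t in(0,20,30,40):
  for dy in (0,np.pi):
    o=(R.from_euler("z",yaw)*R.from_euler("y",np.radians(180-t))*R.from_euler("z",dy)).as_euler("xyz")
    print(t,dy,[None if (q:=robot.inverse_kinematics(toW(x,y0,z),o.tolist())) is None else np.round(q,2).tolist() for x,z in((-150,25),(-64,25),(-64,90),(30,112))])
E
```

```text
edge [639.99454665  30.08123459] -16.14823876429706
mid line check E (top) [array([ -1. , -88.5]), array([  -1.1, -264.4])]
psu top E [[-54.3, -119.7], [-61.9, -242.2], [-121.2, -238.6], [-117.8, -117.7]] c [ -88.80003962 -179.54390429] sides [np.float64(63.5), np.float64(122.8), np.float64(59.4), np.float64(120.9)]
yaw rel edge deg -2.5864931222598897
scene corners E [[-120.5, -236.5], [-54.3, -112.9], [-57.5, -234.9]]
red E [[-165.0, -257.0], [-220.0, -231.0], [-269.0, -343.0], [-216.0, -368.0]] [[-193.0, -80.0], [-303.0, -28.0], [-326.0, -82.0], [-217.0, -134.0]]
case top E [[-52.0, 38.0], [-51.0, -53.0], [-134.0, -51.0], [-129.0, 40.0]]
0 0 [[-0.47, 0.33, 1.99, -0.0, 0.82, -1.76], [-0.44, 0.45, 1.78, -0.0, 0.91, -1.73], [-0.44, 0.37, 1.72, -0.0, 1.05, -1.73], [-0.41, 0.49, 1.45, -0.0, 1.19, -1.7]]
0 3.141592653589793 [[-0.47, 0.33, 1.99, -0.0, 0.82, 1.39], [-0.44, 0.45, 1.78, -0.0, 0.91, 1.42], [-0.44, 0.37, 1.72, -0.0, 1.05, 1.42], [-0.41, 0.49, 1.45, -0.0, 1.19, 1.44]]
20 0 [[-0.54, 0.2, 2.3, 0.28, 0.32, -2.08], [-0.48, 0.32, 2.1, 0.18, 0.38, -1.93], [-0.48, 0.2, 2.04, 0.13, 0.56, -1.87], [-0.45, 0.32, 1.8, 0.09, 0.68, -1.8]]
20 3.141592653589793 [[-0.54, 0.2, 2.3, 0.28, 0.32, 1.06], [-0.48, 0.32, 2.1, 0.18, 0.38, 1.21], [-0.48, 0.2, 2.04, 0.13, 0.56, 1.27], [-0.45, 0.32, 1.8, 0.09, 0.68, 1.35]]
30 0 [None, None, [-0.52, 0.15, 2.2, 0.4, 0.3, -2.16], [-0.47, 0.26, 1.96, 0.24, 0.41, -1.95]]
30 3.141592653589793 [None, None, [-0.52, 0.15, 2.2, 0.4, 0.3, 0.98], [-0.47, 0.26, 1.96, 0.24, 0.41, 1.19]]
40 0 [None, [-0.56, 0.35, 2.41, 2.59, 0.34, 1.88], None, None]
40 3.141592653589793 [None, [-0.56, 0.35, 2.41, 2.59, 0.34, -1.26], None, None]
```

PSU centre in the edge frame is about (-89,-180), yaw -2.6°. The two views agree and the sides match the stated 63.5 × 125. The finger gap behind it clears the red boxes. Next I push it low with both fingers.

```bash
cat >> h.py <<'E'
O=(R.from_euler("z",yaw)*R.from_euler("y",np.pi)).as_euler("xyz").tolist()
O2=(R.from_euler("z",yaw)*R.from_euler("yz",[np.pi,np.pi])).as_euler("xyz").tolist()
E
python3 - <<'E'
from bench import robot
from h import *
robot.move_gripper(0.75)
robot.move_ptp(toW(-142,-180,220),O)
robot.move_linear(toW(-142,-180,32),speed=120)
print("down",robot.current_t(),np.round(robot.current_contact_force(),1))
r=robot.move_linear(toW(-85,-180,32),speed=45,f_stop=25)
print(r,toE(robot.current_tcp_pos()),np.round(robot.current_contact_force(),1))
r=robot.move_linear(toW(-60,-180,32),speed=20,f_stop=14) if not r else None
print(r,toE(robot.current_tcp_pos()),np.round(robot.current_contact_force(),1),robot.current_t())
robot.sleep(0.4)
o=[robot.get_image(n)["img"] for n in("scene","top")]
cv2.imwrite("pics/push.png",cv2.resize(np.hstack([o[0][120:340,120:520],o[1][80:300,100:500]]),None,fx=1,fy=1))
E
```

```text
down 4.55 [-0.5  0.1  0.6]
False [ -87.25242277 -179.60550418] [-8.4  2.6  4.6]
True [ -78.41508567 -179.45099726] [-3.1  0.1  2.3] 6.6833
```

View pics/push.png

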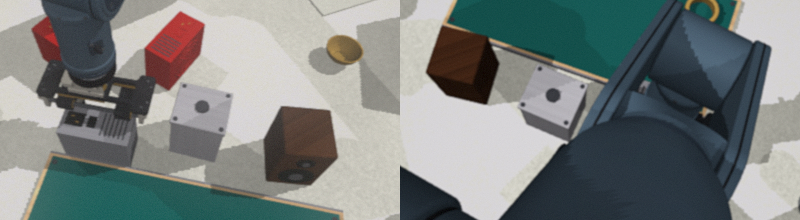

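The scene crop shows the PSU still upright in front of the fingers, with its foot (around 62,148 to 130,165) seemingly still a few mm from the board edge. The stop looks like a friction spike, so I push on slowly.

Run:
```python
from bench import robot
from h import *
for k in range(3):
    r=robot.move_linear(toW(-62,-180,32),speed=15,f_stop=16)
    print(r,toE(robot.current_tcp_pos()).round(1),np.round(robot.current_contact_force(),1),robot.current_t())
    if not r: break
    robot.sleep(.2); f=robot.current_contact_force(); print(np.round(f,1))
    if np.hypot(*f[:2])>10: break
robot.sleep(0.4)
s=robot.get_image("scene")
cv2.imwrite("pics/push2.png",cv2.resize(s["img"][190:300,160:290],None,fx=5,fy=5,interpolation=2))
```

```text
True [ -78.2 -179.2] [-2.6 -0.5  0.5] 7.7
[-3.1 -0.5  1.1]
True [ -78. -179.] [-3.1 -0.5  0.5] 8.4167
[-2.2  0.6  0.5]
True [ -77.8 -179. ] [-2.7  1.   1.2] 9.1333
[-2.9  0.5  1.5]
```

View pics/push2.png

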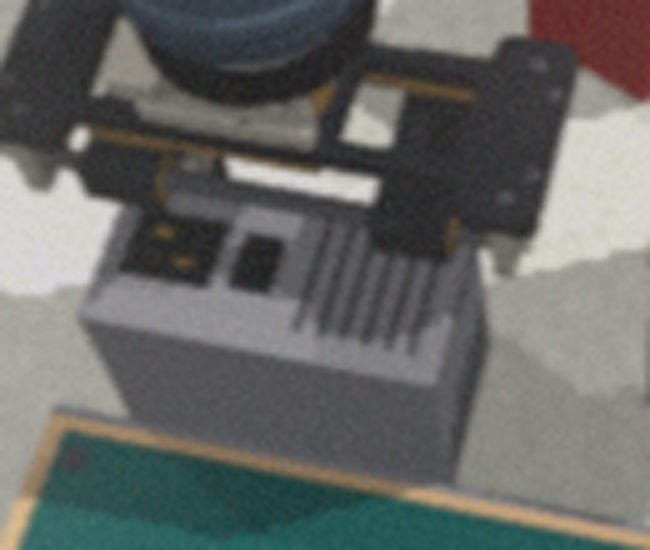

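The foot now appears to be touching the board rim, with no table visible between them. Top front corners are at crop (82,318) and (440,385), and I check them numerically.

Run:
```python
from bench import robot
from h import *
s=robot.get_image("scene")
for u,v,z in((82,318,100),(440,385,100),(55,408,12),(555,520,12),(650,545,12)):
    print(toE(plane(s,160-.4+u/5,190-.4+v/5,z)).round(1))
print(robot.current_t())
```

```text
[  -1.8 -234.1]
[  -2.9 -110. ]
[  -1.8 -264.9]
[  2.6 -70.7]
[  4.8 -34.8]
9.8333
```

The PSU is square against the edge: its face is level with the edge within 2 mm and its yaw is about 0.5°. Next I back off, rise, and tip along the arc about the edge.

Run:
```python
from bench import robot
from h import *
y=-174
robot.move_linear(toW(-95,y,32),speed=80)
robot.move_linear(toW(-95,y,88),speed=120)
print(robot.move_linear(toW(-70,y,88),speed=30,f_stop=4))
x0=toE(robot.current_tcp_pos())[0]; print("contact",x0,robot.current_t())
for t in range(8,65,8):
    a=np.radians(t); px=-63.5*np.cos(a)+76*np.sin(a); pz=12+63.5*np.sin(a)+76*np.cos(a)
    robot.move_linear(toW(x0+63.5+px,y,max(pz,110) if t>40 else pz),speed=40)
    f=robot.current_contact_force(); print(t,np.round(f,1),round(robot.current_t(),2))
    if t>=32 and np.linalg.norm(f)<0.8: break
s=robot.get_image("scene")["img"]
cv2.imwrite("pics/tip.png",cv2.resize(s[150:340,120:380],None,fx=2.5,fy=2.5,interpolation=2))
```

```text
True
contact -77.50091121067638 11.4333
8 [-1.6  0.9 -1.2] 11.95
16 [-1.9 -0.   0.3] 12.44
24 [-0.3  0.8  1. ] 12.93
32 [-0.1 -0.7 -0.3] 13.43
40 [-0.4 -0.4 -0.2] 13.92
```

View pics/tip.png

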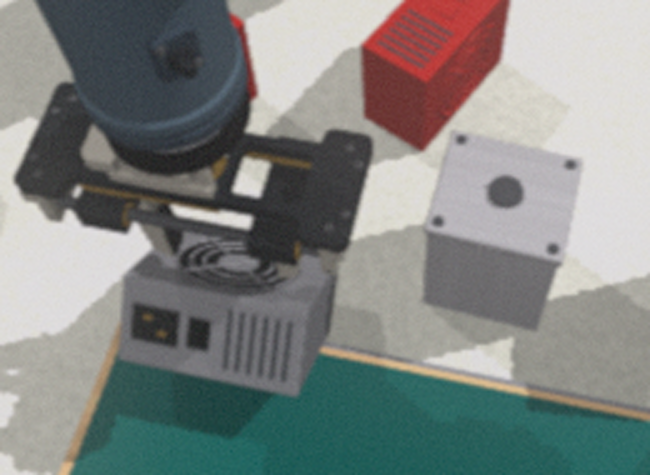

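The PSU lies on the board with its grille up at (235,260) and its socket face forward, and the case is untouched. I retract and measure.

Run:
```python
from bench import robot
from h import *
robot.move_linear(toW(toE(robot.current_tcp_pos())[0],-174,200),speed=150)
robot.move_j([-1.522,0.259,1.535,0,1.348,-0.203])
s=robot.get_image("scene")["img"];d=robot.get_image("top")["img"]
o=np.hstack([cv2.resize(x,None,fx=3,fy=3,interpolation=2) for x in(s[230:340,150:280],d[120:230,290:420])])
cv2.imwrite("pics/end.png",o);print(robot.current_t())
```

```text
16.9417
```

View pics/end.png

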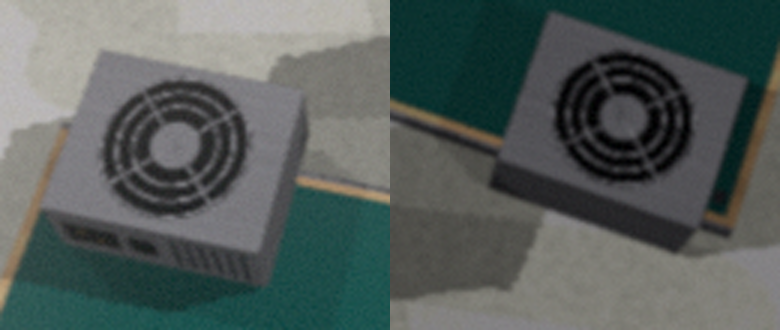

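The right half (top view) shows the PSU flat with its grille up. Its top corners are at crop (551,12), (747,78), (697,225) and (500,160).

Run:
```python
from bench import robot
from h import *
d=robot.get_image("top")
P=np.array([toE(plane(d,290-.4+(u-390)/3,120-.4+v/3,75.5)) for u,v in((551,12),(747,78),(697,225),(500,160))])
e=P[0]-P[1]+P[3]-P[2]
c=P.mean(0); print(P.round(1).tolist(),c,np.degrees(np.arctan2(-e[0],e[1])),[np.linalg.norm(P[i]-P[i-1]).round(1) for i in range(4)])
if 10<c[0]<70 and abs(c[1])<235: print(robot.hand_in())
```

```text
[[69.7, -116.7], [69.6, -239.9], [-27.7, -238.3], [-29.4, -117.7]] [  20.5659793  -178.14673452] 0.40237621943373253 [np.float64(99.1), np.float64(123.3), np.float64(97.3), np.float64(120.6)]
the job is handed in; nothing more can be done
None
```

The job is handed in at about 17 s: the power supply lies flat on the board, grille up, its centre about 21 mm past the edge and within 0.5° of square; the case looked untouched, but I did not measure the case or the speaker again afterwards.

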